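# Torque the large centrifuge rotor's hub nut

## Task

A break-over torque wrench is already seated on the hub nut of each of the two centrifuge rotors. Tighten the nut of the larger rotor: swing its wrench handle clockwise (seen from above) until the nut stops turning and the handle breaks over at its hinge, stop with the handle folded about 25 degrees, well short of folding it right over, and let go. The smaller rotor is already tight: leave its wrench as it is.

Things in the scene. Friction and masses are not known exactly. Their poses are not given: they have to be found in the camera images.
- large_grip (a point): Centre of the black grip (level cylinder 26 mm thick, 110 mm long, axis 125 mm above the bench, clear above and below) of the wrench on the LARGE rotor (184 mm across, 8 pockets). x runs along the handle to its hinge, z up. The vertical hinge pin is 140 mm along x; the nut's vertical axis 195 mm along x when straight (55 mm from the hinge). Rotor top at 98 mm, wrench head top at 146 mm.
- large_nut (a joint): Angle of the large rotor's nut with the wrench head on it, rad, growing clockwise seen from above. Starts between 0 and 0.3, turns with about 0.3 N m of friction and stops dead, tight, at 0.6. It stays where it is left.
- large_fold (a joint): Fold of that wrench's handle at its hinge, rad: 0 straight, grows clockwise from above, hard stop at 0.95. It holds straight up to the set torque of 1.4 N m at the hinge (10 N sideways at the grip's centre), then breaks over and goes on folding at that same torque. It stays where it is left and does not spring back.
- small_grip (a point): Centre of the grip of the identical wrench on the SMALL rotor (120 mm across, 6 pockets, same height; its nut is already tight). Axes and sizes as for large_grip. The two rotors stand side by side, one to the robot's left, one to its right, either way round; handles point roughly towards the robot.

How it is judged:
By the outcome, as a careful person would: the job done as asked, in the order asked, and still so for the second after the job is handed in, with the robot touching nothing.
It also fails if it takes over 35 s, if anything falls off the work surface, if the arm or the gripper's body presses on something with over 40 N, if the wrist force passes 120 N, or if a joint passes its speed limit or range.

## Robot

A 6-joint arm with a two-finger parallel gripper is mounted at the origin on the work surface. World frame = base frame: x ahead of the robot, y to its left, z up, the work surface at z = 0. Lengths are in m, angles in rad, forces in N, time in s.
With the tool pointing down it reaches from about 0.3 to 0.775 m from the base axis. Payload 14.6 kg.
Tool frame: the origin (TCP) lies between the finger pads; the fingertips stand 19 mm ahead of it and the grasp point (between the pads) is the TCP; z points along the fingers, y is the direction in which the jaws open and shut (so a half turn about z gives the same grasp; the last joint's range is limited). The gripper opens to 94 mm and grips with 3 to 60 N. Pads are 16 mm wide; open, the fingers measure 119 mm over their backs; the gripper's body (75 mm by 177 mm) begins 78 mm behind the grasp point.
Start: joints at [-1.241, 0.3, 1.521, -0, 1.321, -0.067], TCP at [0.213, -0.507, 0.189] pointing down, gripper open.
Joint ranges: [-3.03, 3.03], [-0.79, 2.21], [0.23, 2.52], [-1.04, 4.18], [0, 3.07], [-2.55, 2.55]. Speed limits (rad/s): [2.22, 2.22, 2.57, 3.14, 3.14, 3.14].

## Interface

Orientations are given as [roll, pitch, yaw] about the fixed x, y, z axes, in that order (R = Rz(yaw) Ry(pitch) Rx(roll)).
In Python, from station import telemetry, vision, ctrl gives the robot as it stands. The module is installed in compiled form; this text tells all that it offers.
- The arm moves only by the shell command python3 -m creep 'ROWS' [FORCE]. ROWS is JSON, a list of rows, each a list of 3 entries, a list of its own where there are three numbers: the shift along the tool's x, y, z in units of 50 mm (1.0 is 50 mm), then the turn about the tool's z in units of 8 degrees (1.0 is 8 degrees), then the opening, from 0 (shut) to 1 (fully open). In form: [[[tx, ty, tz], twist, gripper], ...]. A call has 1 to 12 rows; each row is the pose to reach, as a shift and turn from the pose commanded when the call began, along the tool's axes at that moment; what a row does not reach only later rows make up. A row lasts 1/10 s, in which the tool goes at most 50 mm and 8.59 degrees, less where a joint would pass 70% of its speed; a pose out of reach is approached as far as the arm can. A call with a gripper value outside its range is refused whole. The fingers move at their own pace and stop on an object; FORCE is the grip in N (left out, the last holds). Time passes only in rows, so rows that repeat a pose let the fingers close. It gives the time, the measured TCP pose, the force and the opening at its end, in the units of the state.
- telemetry.get_obs(): the state, without advancing time (a new reading comes with each control period).
- vision.camera(name): name is "side" or "top" or "wrist"; returns a dict with "img" (384x512x3 uint8, red, green, blue), "depth" (384x512 float32, m along the optical axis (not along the pixel's ray), 0 where there is no reading), "vertical_fov" (degrees; the focal length in pixels is half the picture's height over the tangent of half this angle, whatever the lens; pixels are square), "cx", "cy" (the principal point, pixels), "dist" ([k1, k2, p1, p2, k3] as OpenCV has them; the pictures are not rectified), "extrinsics" (4x4, takes a point from camera to world coordinates); the wrist camera has in their place "hand_eye" (4x4, takes a point from camera to tool coordinates, whose origin is the TCP and whose axes are the flange's). Camera axes: x right, y down, z forward; pixel columns grow to the right and rows downward; lengths in m; the calibration is good to about 2 mm. A picture is of the moment at which its call begins: read the wrist's pose just before it.
- ctrl.hand_in(): hands the job in, once; it reports no verdict.
The state is a dict: "time_s": time; "qpos": joint angles; "joint_vel": joint speeds; "tau": joint torques, N m; "ee_pos": TCP position; "eef_rot": TCP orientation; "force": force on the tool from outside, world axes, zero at the start; "moment": the same for the moment, N m; "grip_width": finger opening in m.
Only numpy, scipy, OpenCV 4.12 (cv2) and the standard library are available. Lean on these libraries where they do the work, as an engineer would, in place of code of your own. Each camera call takes 0.05 s, during which the arm holds its last target.

## Working session

There is one attempt and no reset: what is moved stays moved. The work goes in short steps, Python scripts to look and compute and a shell command to move; the robot and the scene stay as the last step left them, time stands still between calls to the robot, and variables do not carry over. Pictures are saved under pics/ and viewed, and the job is handed in when it is done.

```bash
mkdir -p pics; python3 - <<'E'
from station import telemetry, vision
import cv2, numpy as np
print(telemetry.get_obs())
for n in ("top","side"):
    c=vision.camera(n); cv2.imwrite(f"pics/{n}0.png",c["img"][:,:,::-1])
    np.savez(f"{n}0.npz",**c)
    print(n,c["vertical_fov"],c["cx"],c["cy"],c["dist"],c["extrinsics"])
E
```

```text
{'time_s': 0.0, 'qpos': array([-1.24061328e+00,  3.00453746e-01,  1.52163052e+00, -2.86081232e-05,
        1.32069315e+00, -6.65845133e-02]), 'joint_vel': array([-0.00048045, -0.00144446, -0.00022424,  0.00038058,  0.0002312 ,
        0.00142257]), 'tau': array([-1.39758238e-03, -5.31808019e+01, -3.52733266e+01,  7.08178477e-02,
        2.43968371e-02, -8.70634040e-05]), 'ee_pos': array([ 0.2124413 , -0.50698828,  0.18867495]), 'eef_rot': array([-3.14040867e+00, -5.11808267e-05,  3.96774627e-01]), 'force': array([ 0.37884615, -0.29158092, -0.16634536]), 'moment': array([-0.01147544,  0.04365824,  0.00667418]), 'grip_width': 0.09413083691785512}
top 52.22747226997335 249.49383964303428 196.8723037238401 [-0.04837028  0.          0.          0.          0.        ] [[-0.01793291 -0.99648102  0.08187787  0.49588922]
 [-0.99928066  0.01512585 -0.03477613 -0.05246294]
 [ 0.03341528 -0.08244261 -0.99603546  1.08269887]
 [ 0.          0.          0.          1.        ]]
side 47.16405831400038 257.44852941944515 191.4567435335507 [-0.1300113  0.         0.         0.         0.       ] [[-0.78675844 -0.29765213  0.54075352 -0.0154607 ]
 [-0.61723085  0.38802784 -0.68444172  0.69170623]
 [-0.00610189 -0.87226006 -0.48900425  0.66348354]
 [ 0.          0.          0.          1.        ]]
```

View pics/top0.png

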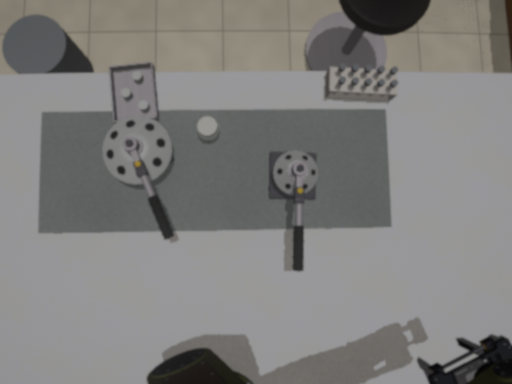

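View pics/side0.png

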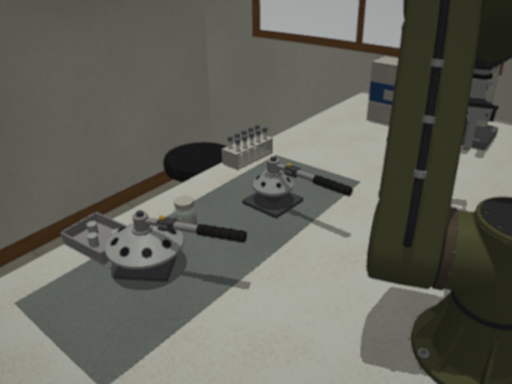

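The top view shows the large rotor (8 pockets) on the robot's left at about (138,151), with its grip at about (161,217). The small one is at (296,172), with its grip at (298,247). Clockwise swings the large handle towards image left, which is +y.

```bash
cat > h.py <<'E'
import numpy as np, cv2
def cam(c):
    f=c["img"].shape[0]/2/np.tan(np.radians(float(c["vertical_fov"]))/2)
    return np.array([[f,0,float(c["cx"])],[0,f,float(c["cy"])],[0,0,1]]),np.array(c["dist"])
def ray(c,px,z,E=None):
    K,d=cam(c);E=c["extrinsics"] if E is None else E
    u=cv2.undistortPoints(np.array(px,float).reshape(-1,1,2),K,d).reshape(-1,2)
    r=np.c_[u,np.ones(len(u))]@E[:3,:3].T
    return E[:3,3]+r*((z-E[2,3])/r[:,2])[:,None]
def grip(c,box,z=0.125,th=60,E=None):
    x0,y0,x1,y1=box
    g=c["img"].max(2); m=np.zeros(g.shape,np.uint8); m[y0:y1,x0:x1]=(g[y0:y1,x0:x1]<th)
    n,l,s,ce=cv2.connectedComponentsWithStats(m)
    k=1+np.argmax(s[1:,4]); ys,xs=np.where(l==k)
    P=ray(c,np.c_[xs,ys],z,E)[:,:2]
    r=cv2.minAreaRect((P*1000).astype(np.float32)); B=cv2.boxPoints(r)
    mu=P.mean(0); a=np.linalg.svd(P-mu,full_matrices=False)[2][0]
    if a[0]<0:a=-a
    t=(P-mu)@a
    return dict(area=s[k,4],px=ce[k],rect_mm=r,mean=mu,axis=np.degrees(np.arctan2(a[1],a[0])),ext=np.ptp(t))
E
python3 - <<'E'
from h import *
c=dict(np.load("top0.npz"))
for th in (45,60): print(grip(c,(140,185,190,245),th=th)); 
print(grip(c,(285,215,315,275)))
# rotor centres / yellow hinge
hsv=cv2.cvtColor(c["img"],cv2.COLOR_RGB2HSV)
m=cv2.inRange(hsv,(15,110,90),(35,255,255))
n,l,s,ce=cv2.connectedComponentsWithStats(m)
for i in range(1,n):
    if s[i,4]>5: print("yellow",ce[i],s[i,4],ray(c,[ce[i]],.14))
print("nut",ray(c,[(131,145)],.146),"rotor c",ray(c,[(138,152)],.09))
print("rotor edges",ray(c,[(103,152),(173,152)],.085))
im=cv2.resize(c["img"][100:260,80:240],None,fx=4,fy=4,interpolation=cv2.INTER_CUBIC)[:600]
cv2.imwrite("pics/topz.png",im[:,:,::-1])
E
```

```text
{'area': np.int32(337), 'px': array([160.14540059, 214.94658754]), 'rect_mm': ((531.1253051757812, 131.71966552734375), (101.3326187133789, 21.55653190612793), 21.707103729248047), 'mean': array([0.5338432 , 0.13243069]), 'axis': np.float64(22.89610017114009), 'ext': np.float64(0.10150360387005164)}
{'area': np.int32(453), 'px': array([160.54304636, 215.8785872 ]), 'rect_mm': ((530.5736083984375, 131.0997772216797), (106.82176971435547, 26.03252410888672), 22.9820499420166), 'mean': array([0.53156851, 0.13146972]), 'axis': np.float64(22.582787277886695), 'ext': np.float64(0.10689634369715476)}
{'area': np.int32(361), 'px': array([297.67313019, 247.16897507]), 'rect_mm': ((448.9925231933594, -201.39614868164062), (20.54493522644043, 104.88526916503906), 87.03329467773438), 'mean': array([ 0.44963172, -0.20143865]), 'axis': np.float64(-2.5578800412114147), 'ext': np.float64(0.10479614594702927)}
yellow [137.37037037 163.62962963] 27 [[0.65823561 0.18470827 0.14      ]]
yellow [299.5862069  190.27586207] 29 [[ 0.58762832 -0.20755265  0.14      ]]
nut [[0.70295977 0.19896599 0.146     ]] rotor c [[0.6968929  0.19593027 0.09      ]]
rotor edges [[0.69926093 0.28710573 0.085     ]
 [0.69664645 0.10740149 0.085     ]]
```

View pics/topz.png

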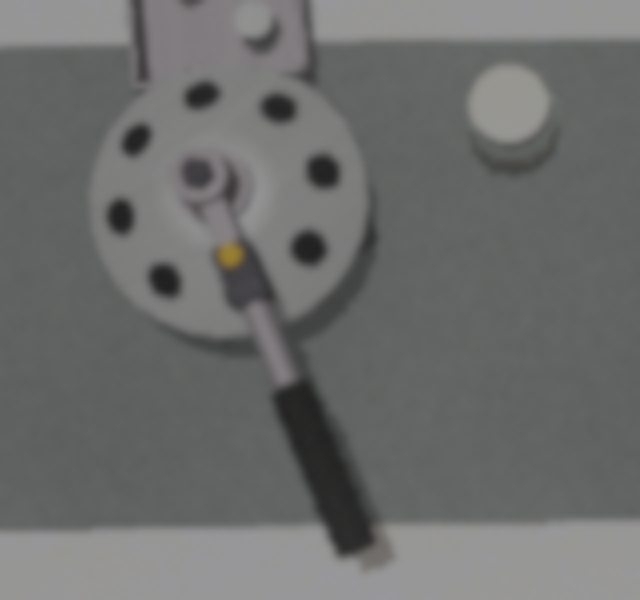

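The measurements agree with the sizes given:
- **Large grip:** centre at about (0.531, 0.1315), axis 22.6°, length about 107 mm.
- **Hinge:** the yellow cap lies 140 mm along the axis.
- **Nut:** at about (0.710, 0.206).

The tool yaw is already 22.7°, but swinging on from there would run J6 close to 2.55. I'll half-turn the tool on the way.

```bash
python3 -m creep '[[[10.8,-9.3,0],-11,1],[[10.8,-9.3,0],-11,1],[[10.8,-9.3,0],-11,1],[[10.8,-9.3,0],-11,1],[[10.8,-9.3,0],-11,1],[[10.8,-9.3,0],-11,1],[[10.8,-9.3,0],-11,1],[[10.8,-9.3,0],-11,1],[[10.8,-9.3,0],-11,1],[[10.8,-9.3,0],-11,1],[[10.8,-9.3,0],-11,1],[[10.8,-9.3,0],-11,1]]'
cat > to.py <<'E'
import sys,numpy as np
from station import telemetry
from scipy.spatial.transform import Rotation as R
o=telemetry.get_obs();Rm=R.from_euler('xyz',o["eef_rot"])
t=np.array([float(v) for v in sys.argv[1:4]]);yaw=float(sys.argv[4])
dy=(np.degrees(o["eef_rot"][2])-yaw+180)%360-180
print(o["time_s"],o["ee_pos"].round(4),np.degrees(o["eef_rot"]).round(1),"F",o["force"].round(1),"w",o["grip_width"].round(4),"q",o["qpos"].round(2))
print("units",(Rm.inv().apply(t-o["ee_pos"])/.05).round(2),"twist",round(dy/8,2))
E
python3 to.py 0.531 0.1315 0.185 -157.4
```

```text
time_s: 1.3
ee_pos: [0.481, 0.0317, 0.1892]
eef_rot: [-3.142, 0.0, 1.935]
force: [0.8, -1.0, 0.0]
grip_width: 0.0943Traceback (most recent call last):
  File "to.py", line 7, in <module>
    print(o["time_s"],o["ee_pos"].round(4),np.degrees(o["eef_rot"]).round(1),"F",o["force"].round(1),"w",o["grip_width"].round(4),"q",o["qpos"].round(2))
                                                                                                         ^^^^^^^^^^^^^^^^^^^^^
AttributeError: 'float' object has no attribute 'round'
```

```bash
sed -i 's/o\["grip_width"\].round(4)/round(o["grip_width"],4)/' to.py
python3 to.py 0.531 0.1315 0.185 -157.4
```

```text
1.3 [0.481  0.0317 0.1892] [-180.     0.   110.8] F [ 0.8 -1.   0. ] w 0.0943 q [-0.01  0.15  1.71 -0.    1.29 -0.37]
units [1.51 1.64 0.08] twist -11.47
```

```bash
python3 -m creep '[[[1.5,1.65,0],-11.5,1],[[1.5,1.65,0],-11.5,1],[[1.5,1.65,0],-11.5,1],[[1.5,1.65,0],-11.5,1],[[1.5,1.65,0],-11.5,1],[[1.5,1.65,0],-11.5,1],[[1.5,1.65,0],-11.5,1],[[1.5,1.65,0],-11.5,1],[[1.5,1.65,0],-11.5,1],[[1.5,1.65,0],-11.5,1],[[1.5,1.65,0],-11.5,1],[[1.5,1.65,0],-11.5,1]]'
python3 to.py 0.531 0.1315 0.125 -157.4
python3 - <<'E'
from station import telemetry, vision
import cv2
c=vision.camera("wrist"); cv2.imwrite("pics/w1.png",c["img"][:,:,::-1])
c=vision.camera("top"); cv2.imwrite("pics/t1.png",c["img"][:,:,::-1])
E
```

```text
time_s: 2.5
ee_pos: [0.531, 0.1289, 0.189]
eef_rot: [3.141, -0.001, -2.743]
force: [-0.2, -0.5, 0.6]
grip_width: 0.0937
2.5 [0.531  0.1289 0.189 ] [ 180.    -0.  -157.2] F [-0.2 -0.5  0.6] w 0.0937 q [ 0.17  0.29  1.53  0.    1.32 -1.8 ]
units [-0.02  0.05  1.28] twist 0.03
```

View pics/w1.png

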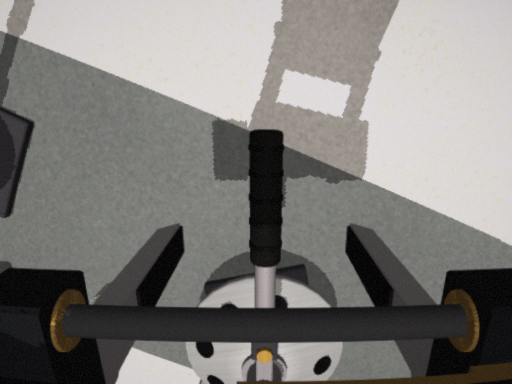

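The wrist view shows the grip (columns 250–282) centred between the fingers (182 and 348) and parallel to tool x, so I'm descending to straddle it and then narrowing the jaws.

```bash
python3 -m creep '[[[0,0.05,0.5],0,1],[[0,0.05,1.0],0,1],[[0,0.05,1.28],0,1],[[0,0.05,1.28],0,1],[[0,0.05,1.28],0,0.42],[[0,0.05,1.28],0,0.42],[[0,0.05,1.28],0,0.42],[[0,0.05,1.28],0,0.42],[[0,0.05,1.28],0,0.42]]' 20
python3 to.py 0.531 0.1315 0.125 -157.4
python3 - <<'E'
import numpy as np
from station import telemetry
from scipy.spatial.transform import Rotation as R
o=telemetry.get_obs();Rm=R.from_euler('xyz',o["eef_rot"])
n=np.array([0.7105,0.2062])
for d in range(0,40,4):
    a=np.radians(22.6-d); g=n-.195*np.array([np.cos(a),np.sin(a)])
    print(d,(Rm.inv().apply(np.r_[g,.125]-o["ee_pos"])/.05).round(2),"twist",d/8)
E
```

```text
time_s: 3.5
ee_pos: [0.5303, 0.1312, 0.1256]
eef_rot: [-3.141, 0.001, -2.745]
force: [-0.1, -0.1, -0.1]
grip_width: 0.0574
3.5 [0.5303 0.1312 0.1256] [-180.     0.  -157.3] F [-0.1 -0.1 -0.1] w 0.0574 q [ 0.18  0.35  1.61 -0.    1.18 -1.79]
units [-0.01  0.    0.01] twist 0.02
0 [-0.   -0.    0.01] twist 0.0
4 [-0.01  0.27  0.01] twist 0.5
8 [-0.04  0.54  0.01] twist 1.0
12 [-0.09  0.81  0.01] twist 1.5
16 [-0.16  1.07  0.01] twist 2.0
20 [-0.24  1.33  0.01] twist 2.5
24 [-0.34  1.59  0.01] twist 3.0
28 [-0.46  1.83  0.01] twist 3.5
32 [-0.6   2.07  0.01] twist 4.0
36 [-0.75  2.29  0.01] twist 4.5
```

```bash
python3 -m creep '[[[0,0,0],0,0.42],[[0,0.14,0],0.25,0.42],[[-0.01,0.27,0],0.5,0.42],[[-0.02,0.4,0],0.75,0.42],[[-0.04,0.54,0],1,0.42],[[-0.06,0.67,0],1.25,0.42],[[-0.09,0.81,0],1.5,0.42],[[-0.12,0.94,0],1.75,0.42],[[-0.16,1.07,0],2,0.42],[[-0.16,1.07,0],2,0.42]]'
python3 to.py 0.531 0.1315 0.125 -157.4
python3 - <<'E'
from station import telemetry, vision
import cv2,numpy as np
c=vision.camera("top"); cv2.imwrite("pics/t2.png",cv2.resize(c["img"][100:260,60:260],None,fx=3,fy=3)[:,:,::-1])
E
```

```text
time_s: 4.5
ee_pos: [0.5168, 0.1842, 0.1253]
eef_rot: [3.142, 0.0, -3.024]
force: [0.2, -0.9, 0.1]
grip_width: 0.0394
4.5 [0.5168 0.1842 0.1253] [ 180.     0.  -173.3] F [ 0.2 -0.9  0.1] w 0.0394 q [ 0.28  0.36  1.6   0.    1.18 -1.41]
units [-0.16 -1.08  0.01] twist -1.98
```

View pics/t2.png

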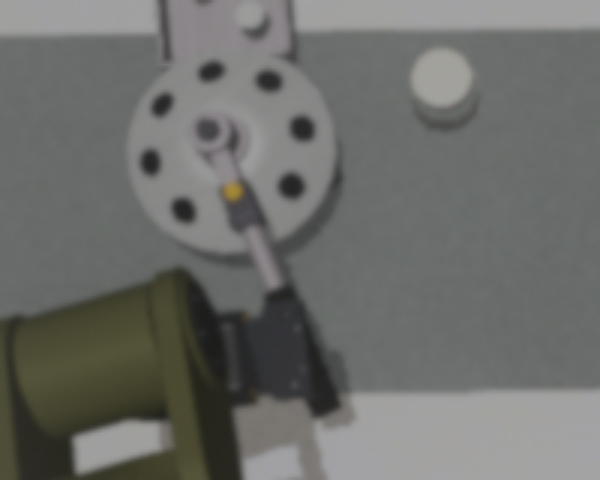

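```bash

python3 - <<'E'
from station import telemetry, vision
import cv2,numpy as np
a=vision.camera("wrist")["img"];b=vision.camera("side")["img"];t=vision.camera("top")["img"]
cv2.imwrite("pics/w3.png",a[:,:,::-1]);cv2.imwrite("pics/s3.png",b[:,:,::-1]);cv2.imwrite("pics/t3.png",t[:,:,::-1])
E
```

```text
(no output)
```

View pics/w3.png

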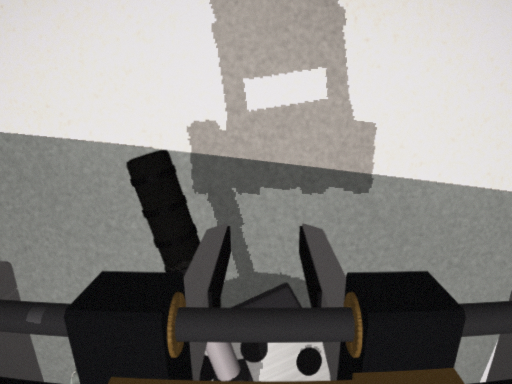

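View pics/s3.png

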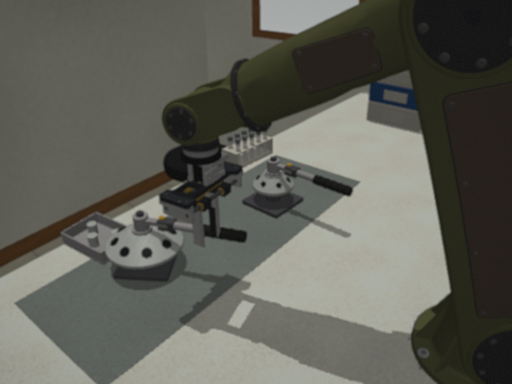

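View pics/t3.png

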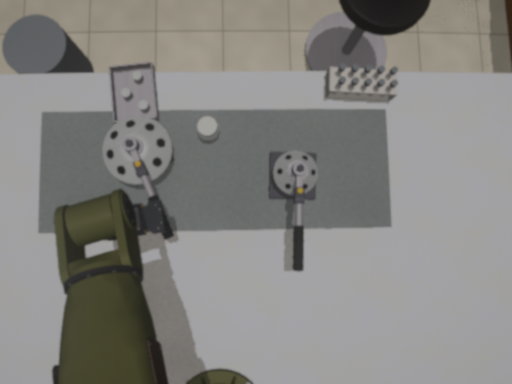

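The handle now lies outside the jaws, at lower left in the wrist view at about (165,210), and its pixels in the top view haven't moved. The finger seems to have passed it without moving it, so I'm checking heights with the depth images.

```bash
cat >> h.py <<'E'
def pts(c,px,E=None):
    K,d=cam(c);E=c["extrinsics"] if E is None else E
    px=np.array(px).reshape(-1,2);z=c["depth"][px[:,1],px[:,0]]
    u=cv2.undistortPoints(px.astype(float).reshape(-1,1,2),K,d).reshape(-1,2)
    return (np.c_[u,np.ones(len(u))]*z[:,None])@E[:3,:3].T+E[:3,3]
E
python3 - <<'E'
from h import *
from station import telemetry,vision
from scipy.spatial.transform import Rotation as R
c=dict(np.load("top0.npz"))
print("top grip",pts(c,[(158,208),(160,215),(165,228),(130,144),(138,164),(298,247)]).round(3))
s=dict(np.load("side0.npz")); print("side grip",pts(s,[(205,229),(220,231),(235,234),(141,213)]).round(3))
o=telemetry.get_obs(); w=vision.camera("wrist"); T=np.eye(4);T[:3,:3]=R.from_euler('xyz',o["eef_rot"]).as_matrix();T[:3,3]=o["ee_pos"]
E=T@w["hand_eye"]; print(w["hand_eye"].round(3))
print("wrist grip",pts(w,[(145,165),(158,195),(178,240)],E).round(3))
print("fingertips",pts(w,[(222,232),(308,232),(205,270)],E).round(3))
t=vision.camera("top"); print(grip(t,(140,185,190,245)))
print(o["force"],o["ee_pos"])
E
```

```text
top grip [[ 0.55   0.135  0.136]
 [ 0.533  0.131  0.136]
 [ 0.502  0.119  0.134]
 [ 0.706  0.202  0.144]
 [ 0.657  0.183  0.14 ]
 [ 0.451 -0.2    0.14 ]]
side grip [[0.558 0.149 0.134]
 [0.525 0.137 0.136]
 [0.494 0.124 0.135]
 [0.703 0.203 0.146]]
[[ 0.    -0.966 -0.257  0.075]
 [ 1.    -0.     0.001  0.   ]
 [-0.001 -0.257  0.966 -0.196]
 [ 0.     0.     0.     1.   ]]
wrist grip [[0.482 0.112 0.138]
 [0.499 0.12  0.137]
 [0.524 0.133 0.139]]
fingertips [[0.509 0.16  0.156]
 [0.504 0.205 0.156]
 [0.509 0.158 0.199]]
{'area': np.int32(832), 'px': array([154.20552885, 218.04326923]), 'rect_mm': ((531.329833984375, 142.61007690429688), (102.77600860595703, 77.43954467773438), 0.19606296718120575), 'mean': array([0.52653369, 0.14683548]), 'axis': np.float64(27.426582903996394), 'ext': np.float64(0.10635863069375688)}
[ 0.18032889  0.13085746 -0.61255499] [0.51696436 0.18336088 0.12526021]
```

```bash
python3 - <<'E'
from h import *
from station import telemetry,vision
from scipy.spatial.transform import Rotation as R
o=telemetry.get_obs(); w=vision.camera("wrist"); T=np.eye(4);T[:3,:3]=R.from_euler('xyz',o["eef_rot"]).as_matrix();T[:3,3]=o["ee_pos"]
K,d=cam(w); Hi=np.linalg.inv(w["hand_eye"])
for p in [(0,0,0),(0,.02,.019),(0,-.02,.019),(.008,.02,.019),(.008,.02,-.03)]:
    q=Hi[:3,:3]@np.array(p)+Hi[:3,3]; print("wrist proj",p,cv2.projectPoints(q.reshape(1,1,3),np.zeros(3),np.zeros(3),K,d)[0].ravel().round(0))
s=vision.camera("side");K,d=cam(s);Hi=np.linalg.inv(s["extrinsics"])
for p in [(0,0,0),(0,.02,.019),(0,-.02,.019)]:
    q=T[:3,:3]@np.array(p)+T[:3,3]; q=Hi[:3,:3]@q+Hi[:3,3]
    print("side proj",p,cv2.projectPoints(q.reshape(1,1,3),np.zeros(3),np.zeros(3),K,d)[0].ravel().round(0))
im=s["img"][150:270,120:270]; cv2.imwrite("pics/s4.png",cv2.resize(im,None,fx=5,fy=5,interpolation=cv2.INTER_CUBIC)[:,:,::-1])
g=[(u,v) for u,v in [(198,225),(198,235),(198,240),(198,245),(215,215),(216,225),(216,232),(197,248)]]
for a,b in zip(g,pts(s,g)): print(a,b.round(3))
E
```

```text
wrist proj (0, 0, 0) [264. 230.]
wrist proj (0, 0.02, 0.019) [293. 220.]
wrist proj (0, -0.02, 0.019) [234. 220.]
wrist proj (0.008, 0.02, 0.019) [294. 208.]
wrist proj (0.008, 0.02, -0.03) [301. 236.]
side proj (0, 0, 0) [208. 247.]
side proj (0, 0.02, 0.019) [203. 259.]
side proj (0, -0.02, 0.019) [214. 249.]
(198, 225) [0.506 0.215 0.2  ]
(198, 235) [0.507 0.216 0.178]
(198, 240) [0.51  0.215 0.163]
(198, 245) [0.511 0.216 0.152]
(215, 215) [0.512 0.162 0.194]
(216, 225) [0.511 0.161 0.17 ]
(216, 232) [0.512 0.161 0.152]
(197, 248) [0.656 0.088 0.003]
```

View pics/s4.png

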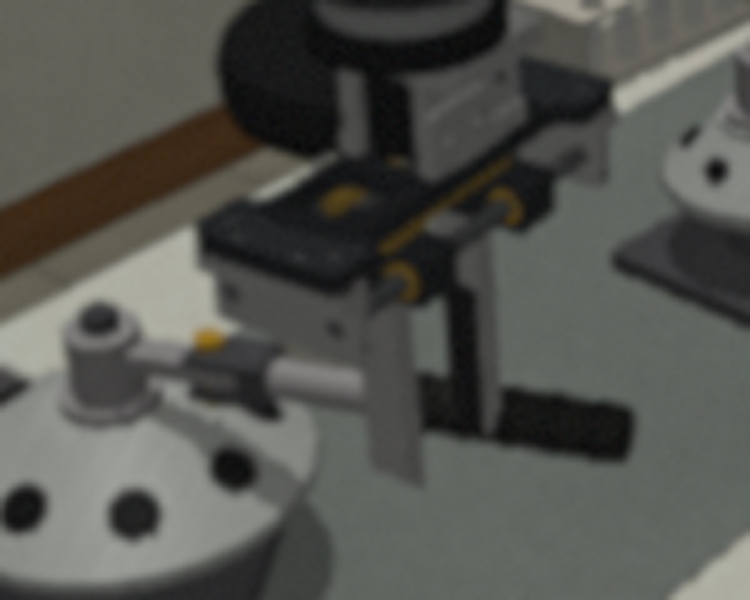

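The fingertips actually sit at z ≈ 0.147: the side view shows the lower finger edge at (198,246), and the wrist depth agrees. That is about 41 mm higher than the stated geometry gives (0.106), so the fingers passed over the handle, whose top is at 0.138. x and y check out. Before going lower I'll measure the body's underside and check the tip height again.

```bash
python3 - <<'E'
from h import *
from station import telemetry,vision
from scipy.spatial.transform import Rotation as R
o=telemetry.get_obs(); s=vision.camera("side")
ys,xs=np.mgrid[180:262,150:250]; g=np.c_[xs.ravel(),ys.ravel()]
P=pts(s,g); T=R.from_euler('xyz',o["eef_rot"]); L=T.inv().apply(P-o["ee_pos"])
# tool-frame points near the gripper
k=(abs(L[:,0])<.05)&(abs(L[:,1])<.1)&(L[:,2]>-.15)&(L[:,2]<.03)&(P[:,2]>.1)
for y0 in np.arange(-.1,.1,.01):
    q=k&(L[:,1]>=y0)&(L[:,1]<y0+.01)
    if q.sum()>3: print(round(y0,3),"n",q.sum(),"worldz min",P[q,2].min().round(3),"toolz max",L[q,2].max().round(3),"x",L[q,0].min().round(3),L[q,0].max().round(3))
print(o["grip_width"])
E
```

```text
-0.08 n 77 worldz min 0.116 toolz max 0.009 x -0.006 0.047
-0.07 n 81 worldz min 0.117 toolz max 0.009 x -0.005 0.049
-0.06 n 189 worldz min 0.115 toolz max 0.01 x -0.047 0.05
-0.05 n 134 worldz min 0.112 toolz max 0.013 x -0.049 0.033
-0.04 n 127 worldz min 0.116 toolz max 0.009 x -0.041 0.035
-0.03 n 344 worldz min 0.143 toolz max -0.018 x -0.01 0.035
-0.02 n 179 worldz min 0.143 toolz max -0.018 x -0.008 0.034
-0.01 n 25 worldz min 0.251 toolz max -0.126 x -0.022 0.03
-0.0 n 39 worldz min 0.252 toolz max -0.126 x -0.023 0.03
0.01 n 22 worldz min 0.15 toolz max -0.025 x -0.022 0.029
0.02 n 221 worldz min 0.141 toolz max -0.015 x -0.017 0.035
0.03 n 332 worldz min 0.151 toolz max -0.026 x -0.026 0.035
0.04 n 101 worldz min 0.236 toolz max -0.111 x -0.017 0.035
0.05 n 22 worldz min 0.25 toolz max -0.125 x 0.023 0.029
0.06 n 14 worldz min 0.251 toolz max -0.126 x 0.024 0.033
0.07 n 66 worldz min 0.24 toolz max -0.115 x -0.033 0.035
0.08 n 380 worldz min 0.239 toolz max -0.114 x -0.033 0.035
0.09 n 4 worldz min 0.274 toolz max -0.149 x -0.018 0.027
0.03965299097612671
```

The body's underside is at 0.239 and the tips are at about 0.145. That spacing matches the stated gripper (97 mm), so the whole gripper rides about 39 mm higher than the reported TCP, with no sideways offset. I'll correct for it by working at a reported z ≈ 0.086, and go back over the handle first.

```bash
python3 to.py 0.531 0.1315 0.145 -157.4
```

```text
4.95 [0.5169 0.1835 0.1252] [-180.    -0.  -173.3] F [-0.4  0.1  0.5] w 0.04 q [ 0.27  0.36  1.6  -0.    1.18 -1.41]
units [-0.16 -1.07 -0.4 ] twist -1.98
```

```bash
python3 -m creep '[[[0,0,-0.4],0,1],[[0,0,-0.4],0,1],[[-0.16,-1.07,-0.4],-2,1],[[-0.16,-1.07,-0.4],-2,1],[[-0.16,-1.07,-0.4],-2,1],[[-0.16,-1.07,-0.4],-2,1],[[-0.16,-1.07,-0.4],-2,1],[[-0.16,-1.07,-0.4],-2,1]]'
python3 to.py 0.531 0.1315 0.086 -157.4
python3 - <<'E'
from station import vision
import cv2
cv2.imwrite("pics/w5.png",vision.camera("wrist")["img"][:,:,::-1])
E
```

```text
time_s: 5.75
ee_pos: [0.5309, 0.1321, 0.1451]
eef_rot: [3.141, -0.0, -2.746]
force: [1.3, 0.8, 0.4]
grip_width: 0.0937
5.75 [0.5309 0.1321 0.1451] [ 180.    -0.  -157.3] F [1.3 0.8 0.4] w 0.0937 q [ 0.18  0.33  1.58  0.    1.23 -1.79]
units [ 0.   -0.01  1.18] twist 0.01
```

View pics/w5.png

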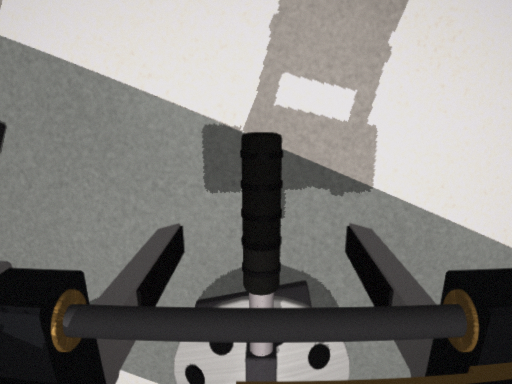

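The grip (columns 243–281) is between the open fingers (183 and 347). Descending now by 1.18 units.

```bash
python3 -m creep '[[[0,0,0.4],0,1],[[0,0,0.8],0,1],[[0,0,1.0],0,1],[[0,0,1.18],0,1],[[0,0,1.18],0,1],[[0,0,1.18],0,0.42],[[0,0,1.18],0,0.42],[[0,0,1.18],0,0.42],[[0,0,1.18],0,0.42],[[0,0,1.18],0,0.42],[[0,0,1.18],0,0.42]]' 20
python3 to.py 0.531 0.1315 0.086 -157.4
python3 - <<'E'
from station import vision
import cv2
cv2.imwrite("pics/w6.png",vision.camera("wrist")["img"][:,:,::-1])
im=vision.camera("side")["img"][150:270,120:270]; cv2.imwrite("pics/s6.png",cv2.resize(im,None,fx=4,fy=4)[:,:,::-1])
E
```

```text
time_s: 6.9
ee_pos: [0.5312, 0.1314, 0.0863]
eef_rot: [-3.142, 0.0, -2.745]
force: [-0.2, -0.2, -0.0]
grip_width: 0.0496
6.9 [0.5312 0.1314 0.0863] [-180.     0.  -157.3] F [-0.2 -0.2 -0. ] w 0.0496 q [ 0.18  0.4   1.64 -0.    1.1  -1.79]
units [0.   0.   0.01] twist 0.02
```

View pics/w6.png

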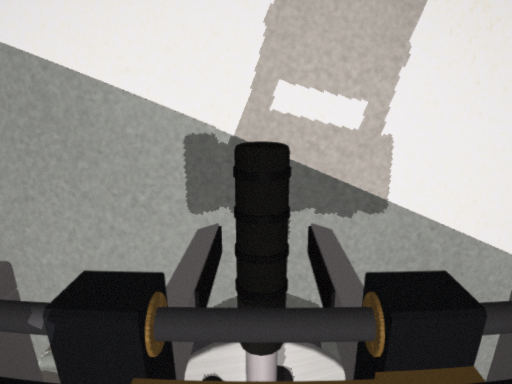

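View pics/s6.png

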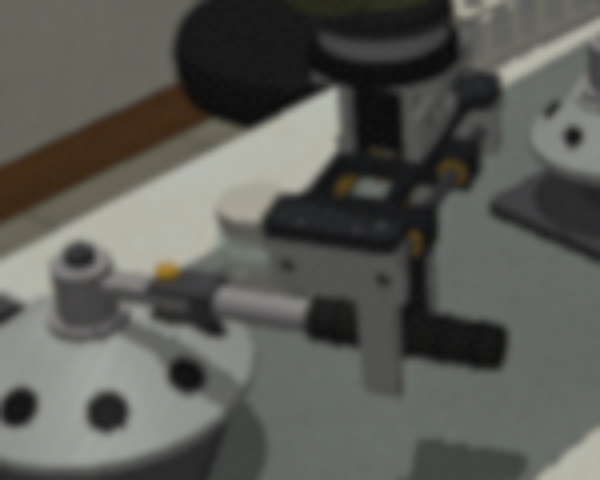

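The jaws now straddle the grip and the near finger reaches below it. Swinging along the nut arc.

```bash
python3 -m creep '[[[0,0,0],0,0.42],[[0,0.14,0],0.25,0.42],[[-0.01,0.27,0],0.5,0.42],[[-0.02,0.4,0],0.75,0.42],[[-0.04,0.54,0],1,0.42],[[-0.06,0.67,0],1.25,0.42],[[-0.09,0.81,0],1.5,0.42],[[-0.12,0.94,0],1.75,0.42],[[-0.16,1.07,0],2,0.42]]'
python3 to.py 0.531 0.1315 0.086 -157.4
python3 - <<'E'
from station import telemetry, vision
import cv2,numpy as np
c=vision.camera("top"); cv2.imwrite("pics/t7.png",cv2.resize(c["img"][100:260,60:260],None,fx=3,fy=3)[:,:,::-1])
E
```

```text
time_s: 7.9
ee_pos: [0.5179, 0.1839, 0.0863]
eef_rot: [-3.141, 0.0, -3.025]
force: [0.3, -1.8, -0.8]
grip_width: 0.0396
7.9 [0.5179 0.1839 0.0863] [-180.     0.  -173.3] F [ 0.3 -1.8 -0.8] w 0.0396 q [ 0.27  0.41  1.63 -0.    1.1  -1.41]
units [-0.14 -1.07  0.01] twist -1.99
```

View pics/t7.png

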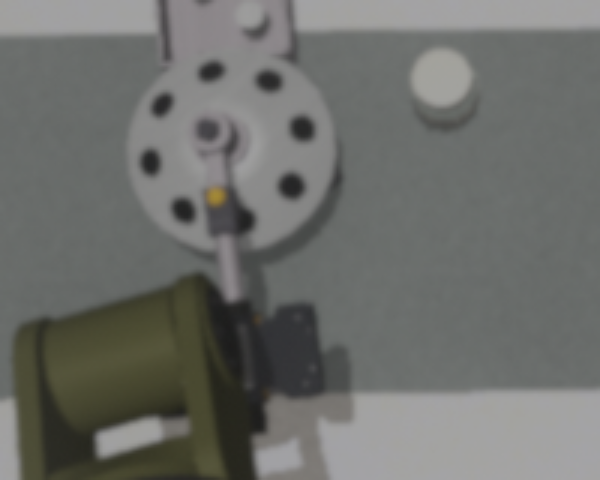

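The handle now follows, with about 1.8 N of nut friction. I'll go on in smaller steps and watch the force.

```bash
python3 -m creep '[[[0,0.07,0],0.125,0.42],[[0,0.14,0],0.25,0.42],[[0,0.2,0],0.375,0.42],[[-0.01,0.27,0],0.5,0.42]]'; python3 -m creep '[[[0,0.07,0],0.125,0.42],[[0,0.14,0],0.25,0.42],[[0,0.2,0],0.375,0.42],[[-0.01,0.27,0],0.5,0.42]]'
```

```text
time_s: 8.35
ee_pos: [0.5167, 0.1974, 0.0863]
eef_rot: [-3.142, -0.0, -3.095]
force: [-0.8, -1.1, 0.9]
grip_width: 0.0391
time_s: 8.75
ee_pos: [0.5165, 0.2108, 0.0862]
eef_rot: [-3.141, -0.0, 3.118]
force: [-1.5, -9.8, 2.0]
grip_width: 0.0397
```

The force rose to about 10 N, so the nut has reached its stop. Checking the geometry.

```bash
cat > look.py <<'E'
import sys
from h import *
from station import telemetry,vision
o=telemetry.get_obs(); c=vision.camera("top"); w=vision.camera("wrist")
n=np.array([.7105,.2062])
hsv=cv2.cvtColor(c["img"],cv2.COLOR_RGB2HSV)
m=cv2.inRange(hsv,(15,110,90),(35,255,255)); m[:,240:]=0;m[:130]=0;m[190:]=0
ce=cv2.moments(m,True); y=ray(c,[(ce["m10"]/ce["m00"],ce["m01"]/ce["m00"])],.14)[0,:2]; v=n-y
print("hinge",y.round(4),"head dir",np.degrees(np.arctan2(v[1],v[0])).round(1),"r",np.linalg.norm(v).round(4))
from scipy.spatial.transform import Rotation as R
T=np.eye(4);T[:3,:3]=R.from_euler('xyz',o["eef_rot"]).as_matrix();T[:3,3]=o["ee_pos"]
g=w["img"].max(2)
E=T@w["hand_eye"]
ys,xs=np.mgrid[100:383:2,100:420:2]; px=np.c_[xs.ravel(),ys.ravel()]
P=pts(w,px,E); k=(P[:,2]>.128)&(P[:,2]<.144)&(g[px[:,1],px[:,0]]<60)&(px[:,1]<290)
n_,=k.nonzero(); Q=P[n_,:2]
L=T[:3,:3].T@(np.c_[Q,np.zeros(len(Q))]-np.r_[o["ee_pos"][:2],0]).T
s=abs(L[1])<.03; Q=Q[s]
if len(Q)>20:
    l=cv2.fitLine(Q.astype(np.float32),cv2.DIST_HUBER,0,.001,.001).ravel(); a=l[:2]*np.sign(l[0])
    print("handle wrist line: n",len(Q),"dir",np.degrees(np.arctan2(a[1],a[0])).round(1),"pt",l[2:].round(4),"zmed",np.median(P[n_,2]).round(3))
    d=l[2:]-y; print("dir pt->hinge",np.degrees(np.arctan2(-d[1],-d[0])).round(1))
cv2.imwrite(f"pics/{sys.argv[1]}t.png",cv2.resize(c["img"][100:260,60:260],None,fx=3,fy=3)[:,:,::-1])
cv2.imwrite(f"pics/{sys.argv[1]}w.png",w["img"][:,:,::-1])
E
python3 look.py a; python3 to.py 0.531 0.1315 0.086 -157.4
```

```text
hinge [0.6544 0.2061] head dir 0.1 r 0.0561
handle wrist line: n 1950 dir -0.1 pt [0.4894 0.205 ] zmed 0.137
dir pt->hinge 0.4
8.85 [0.5165 0.2108 0.0862] [-180.    -0.   178.7] F [-0.6 -3.4  1.5] w 0.0395 q [ 0.32  0.42  1.61 -0.    1.11 -1.23]
units [-0.33 -1.58  0.  ] twist -2.99
```

View pics/aw.png

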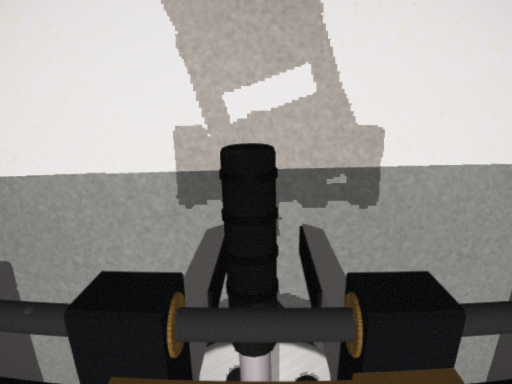

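View pics/at.png

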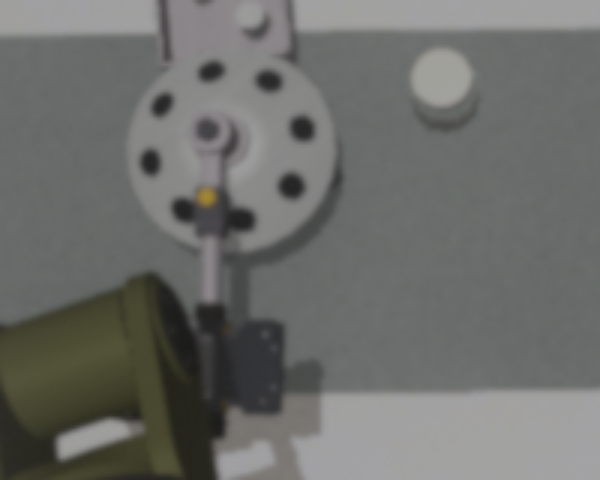

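Head direction is 0.1° and the handle is parallel to it, so it is still straight after about 22.5°. One more 4° step will show whether the head stays put.

```bash
python3 -m creep '[[[0,0.07,0],0.125,0.42],[[0,0.14,0],0.25,0.42],[[0,0.2,0],0.375,0.42],[[-0.01,0.27,0],0.5,0.42],[[-0.01,0.27,0],0.5,0.42]]';python3 look.py b; python3 to.py 0.531 0.1315 0.086 -157.4
```

```text
time_s: 9.35
ee_pos: [0.5173, 0.2238, 0.0862]
eef_rot: [-3.14, -0.001, 3.048]
force: [-0.2, -6.8, 1.7]
grip_width: 0.0393
hinge [0.6542 0.2062] head dir -0.0 r 0.0563
handle wrist line: n 1939 dir -4.4 pt [0.493  0.2202] zmed 0.137
dir pt->hinge -4.9
9.45 [0.5173 0.2238 0.0862] [-179.9   -0.   174.7] F [-1.4 -7.2  2.6] w 0.0394 q [ 0.34  0.43  1.59 -0.    1.12 -1.13]
units [-0.44 -1.81  0.01] twist -3.49
```

The head stayed at 0° while the handle moved to about −4.6°, so the nut is tight and the hinge has broken over. I need about 20° more, swung about the hinge.

```bash
cat > arc.py <<'E'
import numpy as np,sys
from station import telemetry
from scipy.spatial.transform import Rotation as R
o=telemetry.get_obs();Rm=R.from_euler('xyz',o["eef_rot"]); h=np.r_[.6543,.2062,o["ee_pos"][2]]
for d in map(float,sys.argv[1:]):
    p=h+R.from_euler('z',-d,degrees=True).apply(o["ee_pos"]-h)
    print(d,(Rm.inv().apply(p-o["ee_pos"])/.05).round(3),"tw",round(d/8,3))
E
python3 arc.py 2 4 6 8 10 12 14 16 18 20 20.4
```

```text
2.0 [-0.005  0.096 -0.   ] tw 0.25
4.0 [-0.014  0.192 -0.   ] tw 0.5
6.0 [-0.025  0.288 -0.   ] tw 0.75
8.0 [-0.04   0.383 -0.   ] tw 1.0
10.0 [-0.059  0.478 -0.001] tw 1.25
12.0 [-0.081  0.572 -0.001] tw 1.5
14.0 [-0.106  0.665 -0.001] tw 1.75
16.0 [-0.134  0.757 -0.001] tw 2.0
18.0 [-0.165  0.848 -0.001] tw 2.25
20.0 [-0.2    0.938 -0.001] tw 2.5
20.4 [-0.207  0.956 -0.001] tw 2.55
```

```bash
python3 -m creep '[[[0,0.1,0],0.25,0.42],[[-0.01,0.19,0],0.5,0.42],[[-0.025,0.29,0],0.75,0.42],[[-0.04,0.38,0],1,0.42],[[-0.06,0.48,0],1.25,0.42],[[-0.08,0.57,0],1.5,0.42],[[-0.105,0.665,0],1.75,0.42],[[-0.135,0.76,0],2,0.42],[[-0.135,0.76,0],2,0.42],[[-0.135,0.76,0],2,0.42]]';python3 look.py c; python3 arc.py 2 3 4 5
```

```text
time_s: 10.45
ee_pos: [0.5278, 0.2611, 0.0862]
eef_rot: [-3.141, 0.0, 2.77]
force: [2.5, -6.5, 0.4]
grip_width: 0.0397
hinge [0.6542 0.2062] head dir -0.0 r 0.0563
handle wrist line: n 1945 dir -20.7 pt [0.5033 0.2641] zmed 0.137
dir pt->hinge -21.0
2.0 [-0.005  0.096 -0.   ] tw 0.25
3.0 [-0.009  0.144 -0.   ] tw 0.375
4.0 [-0.014  0.192 -0.   ] tw 0.5
5.0 [-0.02  0.24 -0.  ] tw 0.625
```

Folded to about 21°, so 4° more.

```bash
python3 -m creep '[[[0,0.1,0],0.25,0.42],[[-0.01,0.2,0],0.5,0.42],[[-0.01,0.2,0],0.5,0.42],[[-0.01,0.2,0],0.5,0.42]]';python3 look.py d
```

```text
time_s: 10.95
ee_pos: [0.5319, 0.2702, 0.0862]
eef_rot: [-3.141, 0.0, 2.7]
force: [-0.2, -5.7, 0.4]
grip_width: 0.0392
hinge [0.6542 0.2062] head dir -0.0 r 0.0563
handle wrist line: n 1914 dir -25.6 pt [0.5151 0.2708] zmed 0.137
dir pt->hinge -24.9
```

View pics/dt.png

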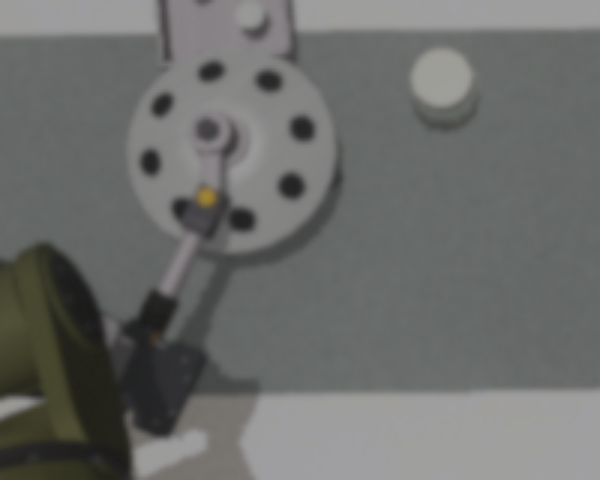

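View pics/dw.png

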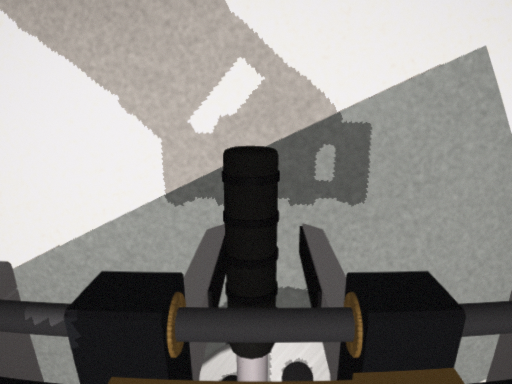

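The fold is about 25° (24.9° by the hinge line, 25.6° by the grip axis) and the head hasn't moved. I'll open the jaws, lift straight up, then back away towards +y.

```bash
python3 -m creep '[[[0,-0.03,0],0,1],[[0,-0.1,0],0,1],[[0,-0.14,0],0,1],[[0,-0.14,0],0,1],[[0,-0.14,0],0,1],[[0,-0.14,0],0,1],[[0,-0.14,0],0,1]]'; python3 -m creep '[[[0,0,-0.4],0,1],[[0,0,-0.9],0,1],[[0,0,-1.5],0,1],[[0,0,-2.2],0,1],[[0,0,-2.2],0,1]]'; python3 to.py 0.35 0.42 0.19 155
```

```text
time_s: 11.75
ee_pos: [0.5287, 0.2644, 0.0862]
eef_rot: [3.142, 0.0, 2.701]
force: [-0.2, 0.2, 0.2]
grip_width: 0.0914
time_s: 12.25
ee_pos: [0.5302, 0.2651, 0.2012]
eef_rot: [3.136, 0.005, 2.701]
force: [0.2, 0.5, -0.2]
grip_width: 0.094
12.25 [0.5302 0.2651 0.2012] [179.7   0.3 154.7] F [ 0.2  0.5 -0.2] w 0.094 q [ 0.4   0.38  1.38  0.    1.37 -0.73]
units [4.58 1.26 0.21] twist -0.03
```

```bash
python3 -m creep '[[[1,0.3,0],0,1],[[1.8,0.5,0],0,1],[[2.6,0.7,0],0,1],[[3.4,1,0],0,1],[[4,1.2,0],0,1],[[4,1.2,0],0,1],[[4,1.2,0],0,1],[[4,1.2,0],0,1]]'; python3 - <<'E'
from h import *
from station import telemetry,vision
c=vision.camera("top"); n=np.array([.7105,.2062])
print(grip(c,(100,185,165,245))); print("small",grip(c,(285,215,315,275)))
g=grip(c,(100,185,165,245))["mean"]; d=np.array([.6543,.2062])-g; print("grip->hinge",np.degrees(np.arctan2(d[1],d[0])),np.linalg.norm(d))
hsv=cv2.cvtColor(c["img"],cv2.COLOR_RGB2HSV);m=cv2.inRange(hsv,(15,110,90),(35,255,255))
n_,l,s,ce=cv2.connectedComponentsWithStats(m)
for i in range(1,n_):
    if s[i,4]>5: print("yellow",ce[i],ray(c,[ce[i]],.14))
o=telemetry.get_obs();print(o["time_s"],o["force"].round(2),abs(o["joint_vel"]).max())
cv2.imwrite("pics/tf.png",c["img"][:,:,::-1])
E
```

```text
time_s: 13.05
ee_pos: [0.3741, 0.4033, 0.1959]
eef_rot: [-3.141, -0.0, 2.7]
force: [-0.9, -0.1, -0.6]
grip_width: 0.0943
{'area': np.int32(338), 'px': array([107.32840237, 214.21005917]), 'rect_mm': ((531.3275146484375, 264.9275207519531), (24.22784423828125, 99.01213073730469), 63.78863525390625), 'mean': array([0.53760291, 0.26078911]), 'axis': np.float64(-21.60387117949425), 'ext': np.float64(0.09951212602508284)}
small {'area': np.int32(360), 'px': array([297.68611111, 247.11666667]), 'rect_mm': ((448.9480285644531, -202.24525451660156), (19.7365665435791, 104.54496002197266), 88.48365783691406), 'mean': array([ 0.44975781, -0.20147378]), 'axis': np.float64(-2.4706622327347114), 'ext': np.float64(0.10477644108599685)}
grip->hinge -25.069473551803068 0.1288339357091686
yellow [128.44827586 165.4137931 ] [[0.65418938 0.20624404 0.14      ]]
yellow [299.5862069  190.27586207] [[ 0.58762832 -0.20755265  0.14      ]]
13.1 [-0.38 -0.58 -0.11] 0.0034348947772138328
```

View pics/tf.png

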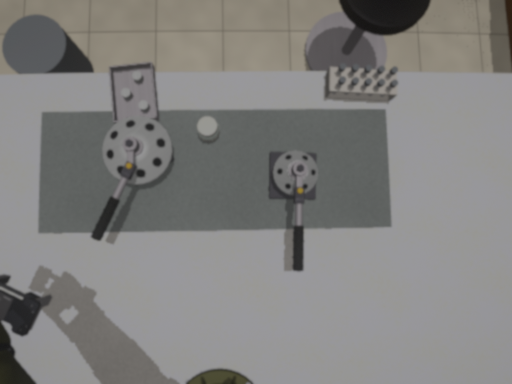

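The large handle rests folded about 25°, with its hinge cap at (128,165). The small wrench hasn't moved (cap still at (299.6,190.3)), and the arm is clear at lower left.

```bash
python3 -c "
from station import ctrl; print(ctrl.hand_in())"
```

```text
the job is handed in; nothing more can be done
None
```

The large rotor's nut is tight and its wrench handle is left folded about 25°. I let go, backed the arm away and handed in at about 13 s.

- **Nut:** I swung the handle clockwise about 22.5° (0.39 rad). The sideways force then rose to about 10 N and the wrench head stopped at about 0° and stayed there. I took that as the nut's hard stop.
- **Fold:** I folded the handle on about the hinge. The hinge line read 24.9° before release and 25.1° after. The grip's own axis read 25.6° before release; its 21.6° afterwards is unreliable because my image crop cut off part of the grip.
- **Small wrench:** the grip measured within 0.2 mm of where it started, and its hinge cap was in the same pixel.
- **Forces:** the highest force I read at the end of a move was about 10 N. It was near zero after release.

**One thing disagreed with the description:** the gripper sits about 39 mm higher than the reported TCP height. My first swing therefore passed over the handle without touching or moving it. I found the offset in the side and wrist depth images, worked 39 mm lower, and the second attempt went as planned.

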